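# Hold the belt grinder's tensioner down for a belt change

## Robot

A 6-joint arm with a two-finger parallel gripper is mounted at the origin on a cart in front of the work surface, level with it; the furniture and walls round the work are solid. World frame = base frame: x ahead of the robot, y to its left, z up, the work surface at z = 0. Lengths are in m, angles in rad, forces in N, time in s.
With the tool pointing down it reaches from about 0.35 to 0.8 m from the base axis. Payload 7.3 kg.
Tool frame: the origin (TCP) lies midway between the tips of the shut fingers; the grasp point (between the pads) lies 19 mm behind it (bot.grasp_offset is the z of the grasp point in the tool frame, in m); z points along the fingers, y is the line along which they close (so a half turn about z gives the same grasp; the last joint's range is limited). The gripper opens to 85 mm and grips with 20 to 120 N. Pads are 22 mm wide; open, the fingers measure 114 mm over their backs; the gripper's body (76 mm by 85 mm) begins 54 mm behind the grasp point. The pads swing forward as they close: fully open they stand 13 mm farther back than shut.
Start: joints at [-1.457, 0.342, 1.524, -0, 1.275, -0.146], TCP at [0.135, -0.507, 0.207] pointing down, gripper open.
Joint ranges: [-2.53, 2.53], [-0.77, 2.02], [0.04, 2.7], [-1, 4.14], [0.28, 2.66], [-3.11, 3.11]. Speed limits (rad/s): [2.57, 2.57, 3.14, 3.14, 3.14, 3.14].

## Interface

Orientations are given as a unit quaternion [x, y, z, w].
In Python, from plant import bot gives the robot as it stands. The module is installed in compiled form; this text tells all that it offers.
- The arm moves only by the tool jog_arm, never from a script. Its argument "rows" is a list of rows, each a list of 3 entries, a list of its own where there are three numbers: the turn, a rotation vector about the tool's x, y, z in rad, then the shift along the tool's x, y, z in cm, then the finger opening in cm, from 0 to 8.54. A call has 1 to 8 rows; each row shifts and turns the commanded pose from where the row before left it, along the tool's axes as they then stand; what a row does not reach is not made up. A row lasts 1/12 s, in which the tool goes at most 41.7 mm and 7.16 degrees, less where a joint would pass 70% of its speed; a pose out of reach is approached as far as the arm can. A call with a gripper value outside its range is refused whole. The fingers move at their own pace and stop on an object; "squeeze" is the grip in N (left out, the last holds). Time passes only in rows, so rows that do not move let the fingers close. It gives the time, the measured TCP pose, the force, the opening and the grip force at its end, in the units of the state.
- bot.read_state(): the state, without advancing time (a new reading comes with each control period).
- bot.get_image(name): name is "side" or "top"; returns a dict with "color" (400x640x3 uint8, red, green, blue), "z_map" (400x640 float32, m along the optical axis (not along the pixel's ray), 0 where there is no reading), "fx", "fy", "cx", "cy" (pixels), "pose" (4x4, takes a point from camera to world coordinates). Camera axes: x right, y down, z forward; pixel columns grow to the right and rows downward; lengths in m; the calibration is good to about 2 mm. A picture is of the moment at which its call begins.
- bot.finish_job(): hands the job in; it is judged then, once.
The state is a dict: "t": time; "joint_pos": joint angles; "dq": joint speeds; "effort": joint torques, N m; "tcp_pos": TCP position; "eef_rot": TCP orientation; "wrist_force": force on the tool from outside, world axes, zero at the start; "moment": the same for the moment, N m; "grip_width": opening from 0.0 (shut) to 1.0 (fully open); "gripper_force": force on a finger pad.
Only numpy, scipy, OpenCV 4.12 (cv2) and the standard library are available. Lean on these libraries where they do the work, as an engineer would, in place of code of your own. Each camera call takes 0.05 s, during which the arm holds its last target. There are 200 camera calls.

## Task

The belt is off the bench belt grinder and I am about to slip the new one over its wheels. Push the sprung tensioner arm down by the thumb plate at its end, past all three clicks of its ratchet, until you feel it come up against its rubber stop, and finish while holding it there, resting lightly but definitely on the stop, so that you carry the arm and the ratchet carries nothing. Press on the plate only, keep clear of the idler wheel and the pawl, do not lean hard on the stop, and leave the things lying around where they are.

Things in the scene. Friction and masses are not known exactly. Their poses are not given: they have to be found in the camera images.
- grinder: Bench belt grinder without its belt, fixed: 310 mm long (y), 155 deep (x), 172 high without the arm. Grey base, upright 8 mm side plate, motor behind it. Origin on the bench under the side plate; x to the back, y along the plate towards the tensioner's free end, z up. The drive wheel, rubber contact wheel and tensioner arm stand in front (-x) of the plate.
- tension_arm (a joint): Turn of the flat tensioner arm about its pivot. 0 = at rest, sprung up 0.36 rad above level towards +y; grows as its end goes down (0.36 = level). Down-force at the thumb plate: 6 N at rest, 9 N when level, 4 to 5 N more on the way to each of three ratchet clicks (about 0.10, 0.19, 0.29 rad), where it drops again. Let go of, it springs back onto the last tooth (0.26 after the third).
- thumb_plate (a point): Flat ribbed steel plate on the arm's outer end, to push on: 36 mm along the arm (y), 40 wide (x), 5 thick, 4 mm upturned lip at its outer end. Origin: centre of its top face, z out of it, y outward. It swings about the pivot, 172 mm out and 13 mm above the arm's centre line. At rest 208 mm over the bench, 54 to 67 mm lower at the stop. Nothing stands above it.
- idler_wheel: Aluminium idler wheel, 36 mm across, 26 mm wide, turns freely on the front of the arm, 115 mm out from the pivot (its near rim 21 mm inside the thumb plate's inner edge). Origin at its centre, x along the axle. The belt goes over it: keep off.
- pawl_slider (a joint): Sprung ratchet pawl, a small dark bar with a black release knob in a guide on the side plate, below the arm. 0 = fully out (in a gap or clear of the teeth), up to 0.004 m while a tooth pushes it back. Not to be touched.
- stop_buffer (a joint): Squeeze of the domed rubber buffer on the stop screw under the arm, 95 mm out from the pivot. 0 = free; grows as the arm presses on it, 8 N per mm at the buffer (about 2.5 N per mm of further travel at the thumb plate, on top of the spring); solid at 0.006 m. Its height is set differently each time: the arm meets it between 0.33 and 0.40 rad, to be found by feel.
- lever_pivot (a point): Pivot of the tensioner arm, in the plane of the arm's middle: 8 mm in front of the grinder's origin (x), 30 mm towards -y, 135 mm up. The arm turns about the grinder's x axis through it.
- oil_jar: Bystander: small jar with a dark lid, 41 mm across, 54 mm high, loose. Origin at the centre of its underside.
- mould_plate: Bystander: dark metal mould, 74x85x20 mm, loose. Origin at the centre of its underside.
- file: Bystander: flat hand file with wooden handle, 183x42x17 mm, loose. Origin at the centre of its underside.
- screwdriver: Bystander: small screwdriver, 175x73x21 mm, loose. Origin at the centre of its underside.
- pawl_tip (a point): Nose of the pawl bar, 12 mm wide, 6 mm high, chamfered on top; on the line 0.36 rad below level from the pivot, 73.5 mm out from it.

How it is judged:
By the outcome, as a careful person would: the job done as asked, in the order asked, and still so for the second after the job is handed in, while the arm keeps its last pose, push and grip.
It also fails if it takes over 45 s, if anything falls off the work surface, if the arm or the gripper's body presses on something with over 40 N, if the wrist force passes 120 N, or if a joint passes its speed limit or range.

## Working session

There is one attempt and no reset: what is moved stays moved. The work goes in short steps, Python scripts to look and compute and a tool call to move; the robot and the scene stay as the last step left them, time stands still between calls to the robot, and variables do not carry over. Pictures are saved under pics/ and viewed, at most 10 in all, crops included, and the job is handed in when it is done.

Besides the shell and the picture viewer there is one more tool, called after "Call:" in YAML: its name, and indented under it one key for each argument. jog_arm: Moves the arm, as the interface text tells. Its arguments: {"type":"object","properties":{"rows":{"type":"array","items":{"type":"array"}},"squeeze":{"type":"number"}},"required":["rows"]}

```bash
mkdir -p pics
python3 - <<'E'
from plant import bot
import cv2,numpy as np
for n in("side","top"):
    im=bot.get_image(n); cv2.imwrite(f"pics/{n}0.png",im["color"][:,:,::-1]); np.savez(f"{n}0.npz",**im)
    print(n,im["fx"],im["cx"],im["cy"],im["pose"].round(3).tolist())
s=bot.read_state();print(s)
E
```

```text
side 450.235036579734 314.2442708312166 200.09316774848244 [[1.0, 0.012, 0.009, 0.465], [0.001, -0.674, 0.739, -1.174], [0.015, -0.739, -0.674, 1.16], [0.0, 0.0, 0.0, 1.0]]
top 474.5203629950402 306.53862395498635 200.39667027233463 [[0.01, -0.996, 0.089, 0.378], [-1.0, -0.009, 0.007, -0.068], [-0.006, -0.089, -0.996, 1.623], [0.0, 0.0, 0.0, 1.0]]
{'t': 0.1, 'joint_pos': array([-1.45702393e+00,  3.42642625e-01,  1.52491322e+00, -1.87682528e-06,
        1.27540735e+00, -1.46004046e-01]), 'dq': array([ 0.00053578, -0.00063719, -0.00157435, -0.00104214, -0.00071388,
        0.00099252]), 'effort': array([ 5.75748181e-04, -4.34449697e+01, -2.46488500e+01, -1.87955488e-04,
        4.71226580e-03, -2.09536137e-05]), 'tcp_pos': array([ 0.13482815, -0.50698977,  0.20660378]), 'eef_rot': array([ 9.91576109e-01,  1.29523549e-01,  1.01457474e-05, -6.85195500e-04]), 'wrist_force': array([ 0.69656689, -0.70287111, -0.40767871]), 'moment': array([-0.0195495 ,  0.00428402, -0.01716866]), 'gripper_force': 0.0, 'grip_width': 1.0035925828143233}
```

View pics/side0.png

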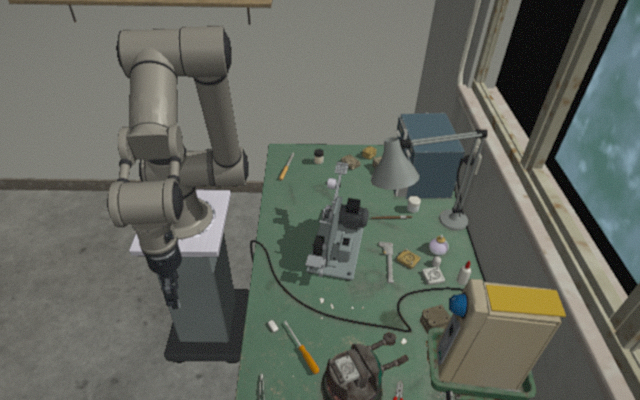

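View pics/top0.png

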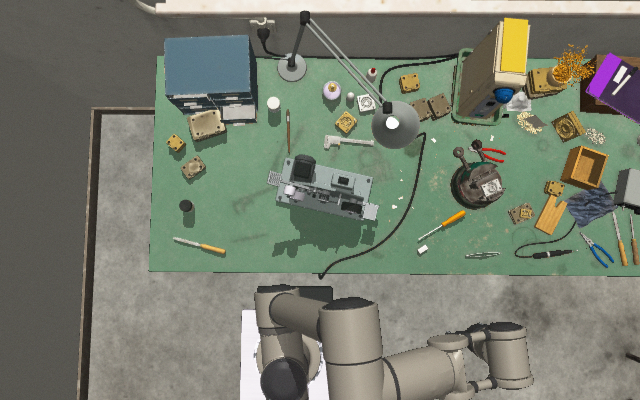

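Run:
```python
import cv2,numpy as np
a=np.load("side0.npz")["color"][150:290,280:400,::-1];b=np.load("top0.npz")["color"][140:240,255:385,::-1]
a=cv2.resize(a,None,fx=3.3,fy=3.3,interpolation=2);b=cv2.resize(b,None,fx=3,fy=3,interpolation=2)
c=np.zeros((470,800,3),np.uint8);c[:a.shape[0],:a.shape[1]]=a;c[:b.shape[0],402:402+b.shape[1]]=b
cv2.imwrite("pics/c.png",c)
for n,(r0,r1,c0,c1) in dict(side=(160,200,322,356),top=(166,196,264,300)).items():
    d=np.load(n+"0.npz");z=d["z_map"];P=d["pose"]
    v,u=np.mgrid[r0:r1:3,c0:c1:3];Z=z[v,u]
    p=np.stack([(u-d["cx"])/d["fx"]*Z,(v-d["cy"])/d["fy"]*Z,Z],-1)@P[:3,:3].T+P[:3,3]
    print(n);
    for i in range(v.shape[0]):print(v[i,0],[ '%d:%d,%d,%d'%(u[i,j],*(p[i,j]*1000)) for j in range(v.shape[1]) if p[i,j,2]>.1])
```

```text
side
160 []
163 ['337:556,54,214', '340:566,55,213', '343:576,49,218', '352:465,-1173,1160']
166 ['337:556,45,207', '340:566,45,207', '343:576,44,209', '346:587,46,208']
169 ['337:556,40,199', '340:566,33,204', '343:576,38,200', '346:586,35,203']
172 ['337:555,22,200', '340:566,23,199', '343:576,28,195', '346:586,25,198']
175 ['340:566,16,191']
178 ['340:566,6,187']
181 ['328:524,-10,187', '331:535,-8,186', '334:545,-9,186', '340:566,3,176']
184 ['328:524,-19,182', '331:534,-22,184', '334:545,-14,177', '337:555,-12,176', '340:565,-19,182']
187 ['328:525,-19,168', '331:535,-19,168', '334:545,-27,175', '337:555,-26,174', '340:566,-15,165']
190 ['337:554,-39,172']
193 ['337:555,-44,164']
196 ['337:555,-51,157']
199 ['334:544,-63,154', '337:553,-78,167', '340:565,-58,149', '349:599,-25,120', '352:609,-30,125', '355:620,-20,116']
top
166 ['297:622,-25,117']
169 ['294:612,-15,119', '297:611,-25,123']
172 ['270:587,52,216', '273:588,44,211', '294:602,-15,117', '297:602,-25,118']
175 ['270:578,52,218', '273:579,44,208', '276:579,34,210', '279:579,26,206', '294:594,-15,106', '297:593,-25,117']
178 ['270:569,52,215', '273:570,44,207', '276:570,34,209', '279:571,26,203']
181 ['267:559,60,219', '270:561,53,204', '273:561,43,208', '276:561,34,207', '279:562,26,204', '282:562,17,203', '285:563,8,191', '291:564,-9,185', '294:572,-16,123']
184 ['270:552,52,208', '273:552,43,208', '276:553,35,200', '279:553,26,199', '288:555,0,182', '291:555,-9,186', '294:555,-18,186', '297:557,-27,174']
187 ['285:546,8,183', '288:545,0,191', '291:545,-9,192', '294:545,-18,193', '297:553,-26,122']
190 ['285:536,8,191', '288:535,-1,195', '291:537,-9,186', '294:536,-19,192', '297:546,-25,106']
193 ['285:527,8,189', '288:527,0,191', '291:527,-10,191', '294:528,-18,184']
```

View pics/c.png

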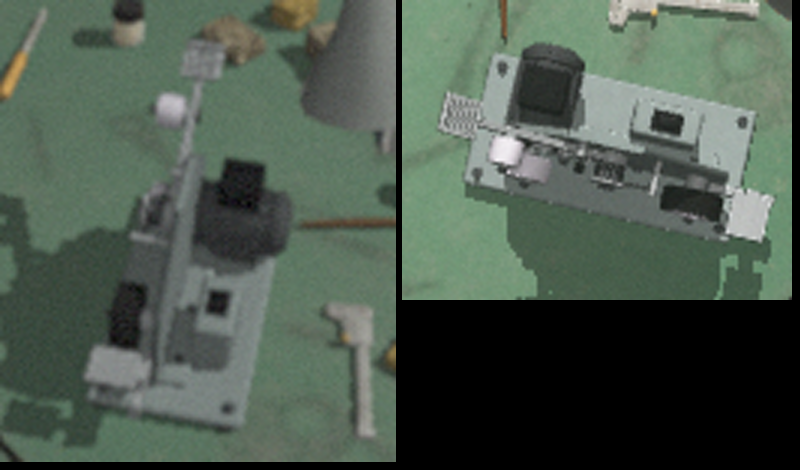

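The plate is at top pixel (275,178) and side pixel (341,168). That puts its centre near (0.570, 0.038, 0.207), with the grinder yawed about -12°. The idler is at (506,150) in the crop. I'll lift, turn and shut the gripper.

Call:
jog_arm:
  rows:
    - [[0,0,-0.12],[0,0,-1.5],0]
    - [[0,0,-0.12],[0,0,-1.5],0]
    - [[0,0,-0.12],[0,0,-1.5],0]
    - [[0,0,-0.12],[0,0,-1.5],0]
    - [[0,0,-0.12],[0,0,-1.5],0]
    - [[0,0,-0.12],[0,0,-1.5],0]
    - [[0,0,-0.12],[0,0,-1],0]
    - [[0,0,-0.12],[0,0,0],0]
  squeeze: 20

```text
t: 0.77
tcp_pos: [0.135, -0.5081, 0.3093]
eef_rot: [0.818, 0.575, -0.001, 0.002]
wrist_force: [-0.9, 0.1, -0.1]
grip_width: -0.003
gripper_force: 0.0
```

Call:
jog_arm:
  rows:
    - [[0,0,-0.1],[0,0,0],0]
    - [[0,0,-0.04],[0,0,0],0]
    - [[0,0,0],[0,0,0],0]

```text
t: 1.02
tcp_pos: [0.1349, -0.5072, 0.3069]
eef_rot: [0.777, 0.629, 0.0, -0.0]
wrist_force: [-0.3, 0.7, -0.1]
grip_width: -0.0
gripper_force: 0.0
```

```bash
cat > h.py <<'E'
from plant import bot
import numpy as np
from scipy.spatial.transform import Rotation as R
def st(goal=None):
    s=bot.read_state();r=R.from_quat(s["eef_rot"])
    print(round(s["t"],2),s["tcp_pos"].round(4),"axes x",r.as_matrix()[:,0].round(3),"z",r.as_matrix()[:,2].round(3),"F",s["wrist_force"].round(2),"grip",round(s["grip_width"],2))
    if goal is not None: print("shift cm",(r.inv().apply(np.array(goal)-s["tcp_pos"])*100).round(2))
E
python3 -c "
from h import *
st([.57,.038,.26])"
```

```text
1.02 [ 0.1349 -0.5072  0.3069] axes x [0.208 0.978 0.001] z [-0.     0.001 -1.   ] F [-0.26  0.68 -0.12] grip -0.0
shift cm [62.37 31.22  4.72]
```

Call:
jog_arm:
  rows:
    - [[0,0,0],[1.5,0.75,0],0]
    - [[0,0,0],[3,1.5,0],0]
    - [[0,0,0],[3,1.5,0],0]
    - [[0,0,0],[3,1.5,0],0]
    - [[0,0,0],[3,1.5,0],0]
    - [[0,0,0],[3,1.5,0],0]
    - [[0,0,0],[3,1.5,0],0]
    - [[0,0,0],[3,1.5,0],0]

```text
t: 1.68
tcp_pos: [0.2926, -0.3094, 0.3071]
eef_rot: [0.778, 0.628, 0.0, -0.0]
wrist_force: [1.9, 0.0, -0.2]
grip_width: -0.0
gripper_force: 0.0
```

Call:
jog_arm:
  rows:
    - [[0,0,0],[3,1.5,0],0]
    - [[0,0,0],[3,1.5,0],0]
    - [[0,0,0],[3,1.5,0],0]
    - [[0,0,0],[3,1.5,0],0]
    - [[0,0,0],[3,1.5,0],0]
    - [[0,0,0],[3,1.5,0],0]
    - [[0,0,0],[3,1.5,0],0]
    - [[0,0,0],[3,1.5,0],0]

```text
t: 2.35
tcp_pos: [0.4603, -0.0998, 0.307]
eef_rot: [0.778, 0.628, -0.0, -0.0]
wrist_force: [0.3, -1.1, -0.1]
grip_width: -0.004
gripper_force: 0.0
```

Call:
jog_arm:
  rows:
    - [[0,0,0],[3,1.5,0],0]
    - [[0,0,0],[3,1.5,0],0]
    - [[0,0,0],[3,1.5,0],0]
    - [[0,0,0],[2,1,0],0]
    - [[0,0,0],[1,0.5,0],0]
    - [[0,0,0],[0,0,0],0]
    - [[0,0,0],[0,0,0],0]

```text
t: 2.93
tcp_pos: [0.543, 0.0031, 0.3067]
eef_rot: [0.778, 0.629, -0.001, -0.0]
wrist_force: [0.4, 0.7, -0.4]
grip_width: 0.002
gripper_force: 0.0
```

```bash
python3 -c "
from h import *
st([.57,.038,.23])"
```

```text
2.93 [0.543  0.0031 0.3067] axes x [ 0.209  0.978 -0.001] z [-0.001 -0.001 -1.   ] F [ 0.37  0.71 -0.37] grip 0.0
shift cm [3.99 1.91 7.67]
```

Call:
jog_arm:
  rows:
    - [[0,0,0],[2,1,1.5],0]
    - [[0,0,0],[1.8,0.9,2],0]
    - [[0,0,0],[0,0,2],0]
    - [[0,0,0],[0,0,1.5],0]
    - [[0,0,0],[0,0,0.5],0]
    - [[0,0,0],[0,0,0],0]
    - [[0,0,0],[0,0,0],0]

```text
t: 3.52
tcp_pos: [0.5699, 0.0355, 0.2332]
eef_rot: [0.778, 0.628, 0.0, 0.0]
wrist_force: [0.8, 0.2, -0.9]
grip_width: 0.002
gripper_force: 0.0
```

Run:
```python
from h import *
import cv2
st([.57,.038,.207])
A=[]
for n,(r0,r1,c0,c1) in dict(side=(110,220,290,400),top=(130,230,240,350)).items():
    im=bot.get_image(n);A.append(cv2.resize(im["color"][r0:r1,c0:c1,::-1],(396,400),interpolation=2))
cv2.imwrite("pics/d.png",np.hstack(A))
```

```text
3.52 [0.5699 0.0355 0.2332] axes x [ 0.211  0.977 -0.   ] z [ 0.001 -0.    -1.   ] F [ 0.8   0.18 -0.91] grip 0.0
shift cm [ 0.25 -0.05  2.62]
```

View pics/d.png

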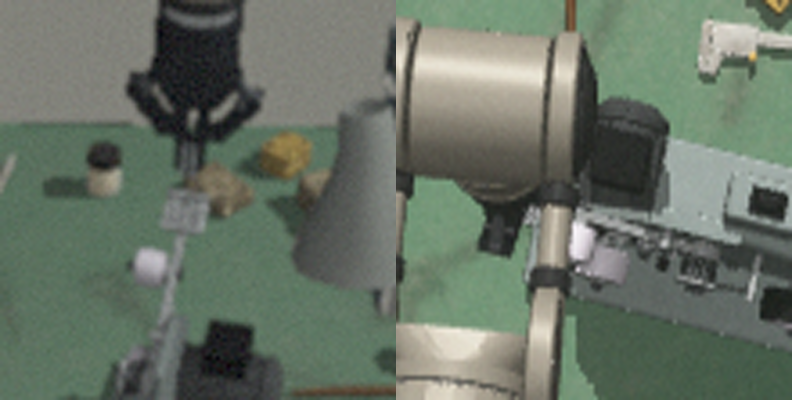

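The side view shows the shut fingertips at (190,172) in the crop, centred over the plate at (185,210). I'll go down to touch it.

Call:
jog_arm:
  rows:
    - [[0,0,0],[0,0,0.8],0]
    - [[0,0,0],[0,0,0.6],0]
    - [[0,0,0],[0,0,0.3],0]
    - [[0,0,0],[0,0,0.3],0]
    - [[0,0,0],[0,0,0.2],0]
    - [[0,0,0],[0,0,0.2],0]
    - [[0,0,0],[0,0,0],0]
    - [[0,0,0],[0,0,0],0]

```text
t: 4.28
tcp_pos: [0.57, 0.0366, 0.2082]
eef_rot: [0.778, 0.629, -0.0, 0.0]
wrist_force: [-0.7, 0.9, 0.8]
grip_width: 0.001
gripper_force: 0.0
```

Call:
jog_arm:
  rows:
    - [[0,0,0],[0,0,0.1],0]
    - [[0,0,0],[0,0,0.1],0]
    - [[0,0,0],[0,0,0],0]

```text
t: 4.53
tcp_pos: [0.5699, 0.0366, 0.206]
eef_rot: [0.778, 0.629, -0.0, -0.0]
wrist_force: [0.1, -0.7, 0.2]
grip_width: -0.002
gripper_force: 0.0
```

Call:
jog_arm:
  rows:
    - [[0,0,0],[0,0,0.1],0]
    - [[0,0,0],[0,0,0.1],0]
    - [[0,0,0],[0,0,0],0]

```text
t: 4.78
tcp_pos: [0.5699, 0.0365, 0.204]
eef_rot: [0.778, 0.629, -0.0, -0.0]
wrist_force: [0.5, -0.2, 0.1]
grip_width: -0.002
gripper_force: 0.0
```

Run:
```python
from h import *
import cv2
st()
im=bot.get_image("side");c=im["color"][130:200,300:380,::-1]
cv2.imwrite("pics/e.png",cv2.resize(c,(640,560),interpolation=2))
P=im["pose"];K=np.array([[im["fx"],0,im["cx"]],[0,im["fy"],im["cy"]],[0,0,1]])
def pr(p):
    q=K@(P[:3,:3].T@(np.array(p)-P[:3,3]));q=q[:2]/q[2];return ((q-[300,130])*8).round(0)
print("tcp",pr(bot.read_state()["tcp_pos"]))
g=np.array([.208,.978,0]);h=np.array([.978,-.208,0]);c0=np.array([.57,.038,.207])
d=g*np.cos(.36)+np.array([0,0,np.sin(.36)])
print([pr(c0+a*.018*d+b*.02*h) for a,b in((1,1),(1,-1),(-1,-1),(-1,1))])
```

```text
4.78 [0.5699 0.0365 0.204 ] axes x [ 0.209  0.978 -0.   ] z [-0. -0. -1.] F [ 0.5  -0.17  0.06] grip -0.0
tcp [328. 309.]
[array([382., 273.]), array([290., 259.]), array([275., 330.]), array([368., 344.])]
```

View pics/e.png

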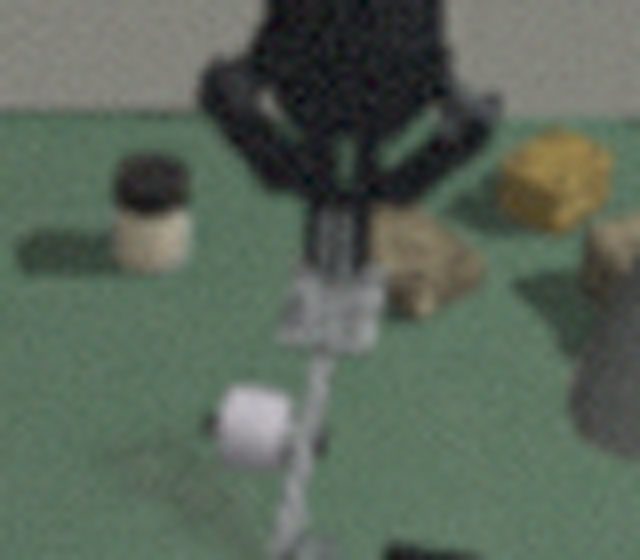

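The fingers end visually near (343,270), at the plate's outer edge, but the TCP projects to (328,309). I'll check depths.

Run:
```python
from h import *
d=bot.get_image("side");z=d["z_map"];P=d["pose"];np.savez("s1.npz",**d)
v,u=np.mgrid[145:180:2,333:352:2];Z=z[v,u]
p=np.stack([(u-d["cx"])/d["fx"]*Z,(v-d["cy"])/d["fy"]*Z,Z],-1)@P[:3,:3].T+P[:3,3]
for i in range(v.shape[0]):print(v[i,0],[ '%d:%d,%d,%d'%(u[i,j],*(p[i,j]*1000)) for j in range(v.shape[1]) if p[i,j,2]>.1])
```

```text
145 ['333:538,42,297', '337:550,21,312', '339:556,23,311', '341:563,28,308', '343:569,23,311', '345:575,12,319', '347:581,13,318', '349:588,20,314', '351:595,18,315']
147 ['333:539,51,283', '335:545,48,285', '337:550,24,302', '339:556,18,306', '341:563,22,304', '343:570,24,302', '345:576,16,309', '347:582,16,308', '349:589,23,304']
149 ['333:538,35,286', '335:545,42,281', '337:552,46,278', '339:557,17,299', '341:564,23,295', '345:576,12,304', '347:582,15,302', '351:598,41,283']
151 ['333:539,32,280', '335:545,25,285', '337:552,34,279', '339:557,20,289', '341:564,19,290', '345:576,13,295', '347:583,14,294', '349:591,32,281', '351:598,33,280']
153 ['333:538,26,276', '335:545,28,275', '337:552,34,271', '339:558,24,278', '341:565,26,277', '343:571,21,281', '345:578,23,279', '347:584,24,278', '349:591,20,281', '351:596,12,288']
155 ['339:559,27,268', '341:565,24,270', '343:572,23,271', '345:578,23,271', '347:585,26,269', '349:591,16,276', '351:598,20,273']
157 ['339:560,34,254', '341:566,25,261', '343:573,29,258', '345:578,18,267']
159 ['339:560,31,248', '341:567,30,249', '343:573,24,254'
[... 181 characters left out ...]
3:573,22,239', '345:581,32,231']
165 ['337:556,47,210', '339:563,52,206', '341:567,23,229', '343:574,21,231', '345:583,47,211', '347:590,48,210']
167 ['337:556,41,206', '339:563,43,205', '341:569,42,206', '343:576,44,204', '345:583,36,210', '347:590,39,209']
169 ['337:556,37,201', '339:563,38,200', '341:569,35,203', '343:576,37,201', '345:583,32,205', '347:589,32,205']
171 ['335:549,29,198', '337:556,28,200', '339:562,26,201', '341:569,28,199', '343:576,29,199', '345:583,31,198']
173 ['337:555,22,196', '339:562,23,195', '341:569,18,199', '343:576,20,198', '345:582,16,200']
175 ['339:563,20,188', '341:569,19,189']
177 ['339:562,13,186', '341:570,16,183']
179 ['333:542,2,185', '339:562,7,181']
```

Depth puts the fingers at y≈22–44 mm, with their visible ends above the plate, so they are over it and not yet in contact. I'll keep lowering by feel.

Call:
jog_arm:
  rows:
    - [[0,0,0],[0,0,0.1],0]
    - [[0,0,0],[0,0,0.1],0]
    - [[0,0,0],[0,0,0.1],0]
    - [[0,0,0],[0,0,0],0]

```text
t: 5.22
tcp_pos: [0.5698, 0.0365, 0.2009]
eef_rot: [0.778, 0.629, -0.0, -0.0]
wrist_force: [0.7, -0.2, 0.1]
grip_width: -0.0
gripper_force: 0.0
```

Call:
jog_arm:
  rows:
    - [[0,0,0],[0,0,0.1],0]
    - [[0,0,0],[0,0,0.1],0]
    - [[0,0,0],[0,0,0.1],0]
    - [[0,0,0],[0,0,0],0]

```text
t: 5.55
tcp_pos: [0.5698, 0.0366, 0.1979]
eef_rot: [0.778, 0.629, -0.0, -0.0]
wrist_force: [0.8, 0.5, -0.2]
grip_width: -0.001
gripper_force: 0.0
```

Run:
```python
from h import *
import cv2
d=bot.get_image("side");a=np.load("s1.npz")["color"].astype(int).mean(-1);b=d["color"].astype(int).mean(-1)
for c in (340,342,344):print(c,"before",a[156:176,c].astype(int),"now",b[156:176,c].astype(int))
cv2.imwrite("pics/f.png",cv2.resize(d["color"][130:200,300:380,::-1],(640,560),interpolation=0))
```

```text
340 before [ 60  75  78  81  84  82  80  77  83  99 115 120 124 120 116 124 116 103
 108 128] now [ 27  42  69  81  82  82  81  79  83  84  91 107 121 118 120 122 114 106
 110 126]
342 before [ 53  63  70  78  79  78  78  76  87 100 111 122 120 122 125 122 121 114
  98 106] now [ 22  42  60  77  72  72  74  81  78  76  85 113 122 120 129 126 122 118
  96 102]
344 before [ 36  52  57  47  51  47  47  65  83  97 120 123 120 116 120 121 128 120
 104 100] now [ 25  36  44  51  52  46  44  46  59  82 110 125 112 116 119 119 128 124
 101 101]
```

View pics/f.png

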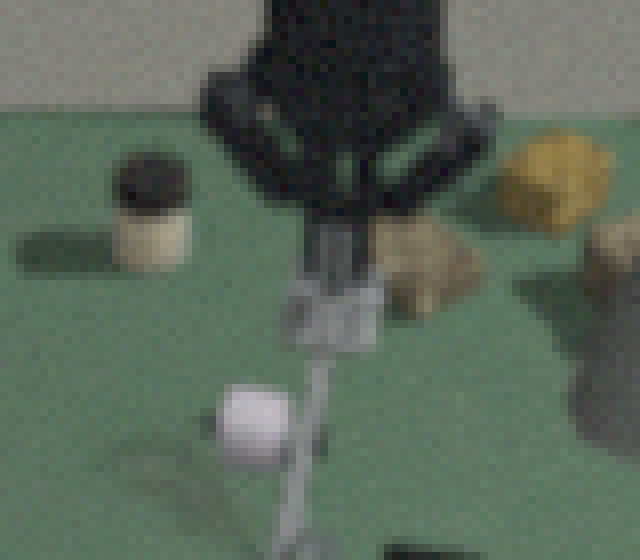

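Call:
jog_arm:
  rows:
    - [[0,0,0],[0,0,0.1],0]
    - [[0,0,0],[0,0,0.1],0]
    - [[0,0,0],[0,0,0.1],0]
    - [[0,0,0],[0,0,0.1],0]
    - [[0,0,0],[0,0,0],0]

```text
t: 6.02
tcp_pos: [0.5698, 0.0366, 0.1939]
eef_rot: [0.778, 0.629, -0.0, -0.0]
wrist_force: [-0.2, -0.4, -0.0]
grip_width: 0.002
gripper_force: 0.0
```

Call:
jog_arm:
  rows:
    - [[0,0,0],[0,0,0.1],0]
    - [[0,0,0],[0,0,0.1],0]
    - [[0,0,0],[0,0,0],0]

```text
t: 6.27
tcp_pos: [0.5698, 0.0365, 0.1919]
eef_rot: [0.778, 0.629, -0.0, -0.0]
wrist_force: [-0.5, 0.4, -0.7]
grip_width: 0.004
gripper_force: 0.0
```

Call:
jog_arm:
  rows:
    - [[0,0,0],[0,0,0.1],0]
    - [[0,0,0],[0,0,0.1],0]
    - [[0,0,0],[0,0,0],0]

```text
t: 6.52
tcp_pos: [0.5698, 0.0366, 0.1899]
eef_rot: [0.778, 0.629, -0.0, -0.0]
wrist_force: [-0.4, -0.9, -0.9]
grip_width: -0.001
gripper_force: 0.0
```

Run:
```python
from h import *
import cv2
ds=[bot.get_image("side") for _ in range(6)];d=ds[0];P=d["pose"]
C=np.mean([x["color"].astype(float).mean(-1) for x in ds],0);Z=np.median([x["z_map"] for x in ds],0)
for c in (338,340,342,344,346):
    v=np.arange(156,178);zz=Z[v,c]
    p=np.stack([(c-d["cx"])/d["fx"]*zz,(v-d["cy"])/d["fy"]*zz,zz],-1)@P[:3,:3].T+P[:3,3]
    print(c,[(int(r),int(C[r,c]),*(q[1:]*1000).astype(int).tolist()) for r,q in zip(v,p)])
s=cv2.resize(C[145:185,320:365].astype(np.uint8),(630,560),interpolation=2);cv2.imwrite("pics/g.png",s)
```

```text
338 [(156, 30, 24, 266), (157, 30, 26, 261), (158, 43, 25, 257), (159, 49, 26, 252), (160, 53, 28, 246), (161, 52, 29, 241), (162, 54, 30, 236), (163, 55, 32, 230), (164, 52, 30, 228), (165, 55, 32, 222), (166, 62, 29, 220), (167, 78, 44, 204), (168, 86, 37, 205), (169, 86, 34, 203), (170, 85, 30, 202), (171, 94, 28, 200), (172, 100, 24, 198), (173, 95, 22, 195), (174, 99, 264, -4), (175, 111, 255, -2), (176, 116, 249, -3), (177, 114, 244, -4)]
340 [(156, 32, 25, 265), (157, 28, 23, 263), (158, 33, 23, 258), (159, 50, 23, 254), (160, 70, 25, 249), (161, 82, 22, 246), (162, 83, 25, 241), (163, 81, 23, 238), (164, 82, 25, 232), (165, 80, 24, 229), (166, 80, 24, 225), (167, 79, 24, 220), (168, 80, 22, 217), (169, 85, 34, 204), (170, 107, 32, 200), (171, 119, 25, 202), (172, 118, 22, 200), (173, 104, 21, 197), (174, 109, 18, 194), (175, 130, 15, 192), (176, 131, 14, 189), (177, 132, 9, 189)]
342 [(156, 48, 40, 254), (157, 35, 43, 247), (158, 34, 36, 249), (159, 43, 32, 248), (160, 61, 27, 247), (161, 73, 22, 247), (162, 77, 23, 242), (163, 77, 23, 238), (164, 76, 23, 233), (165, 76, 20, 
[... 465 characters left out ...]
65, 27, 222), (167, 92, 24, 220), (168, 109, 35, 207), (169, 117, 32, 205), (170, 120, 30, 202), (171, 121, 24, 203), (172, 127, 20, 201), (173, 123, 19, 198), (174, 103, 19, 194), (175, 99, 257, -3), (176, 100, 251, -4), (177, 99, 244, -3)]
346 [(156, 27, 20, 269), (157, 31, 17, 267), (158, 40, 18, 262), (159, 59, 25, 253), (160, 78, 25, 249), (161, 76, 34, 238), (162, 76, 34, 234), (163, 86, 38, 226), (164, 100, 48, 215), (165, 110, 48, 210), (166, 134, 46, 207), (167, 137, 40, 207), (168, 128, 37, 206), (169, 129, 34, 204), (170, 138, 28, 204), (171, 143, 24, 203), (172, 141, 19, 202), (173, 122, 19, 198), (174, 107, 262, -2), (175, 100, 255, -1), (176, 100, 251, -3), (177, 102, 245, -4)]
```

View pics/g.png

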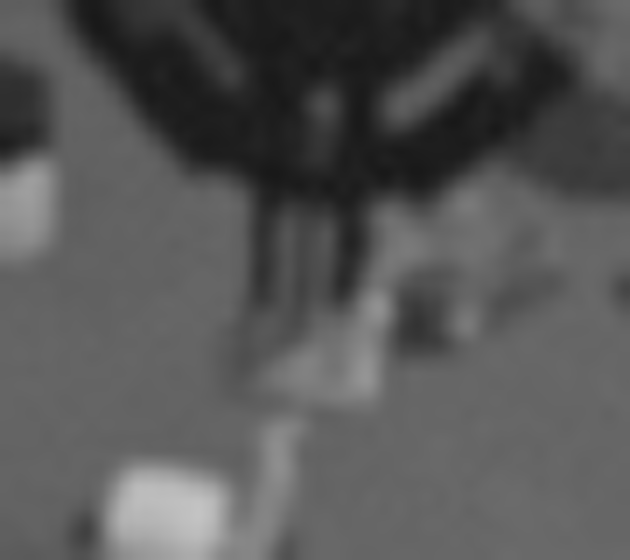

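The tip's lower edge is at about z 0.214, row 168, near face y≈23. It is over the plate, with a few mm of gap left and its shadow closing on it. I'll keep going down.

Call:
jog_arm:
  rows:
    - [[0,0,0],[0,0,0.1],0]
    - [[0,0,0],[0,0,0.1],0]
    - [[0,0,0],[0,0,0],0]

```text
t: 7.07
tcp_pos: [0.5698, 0.0365, 0.1879]
eef_rot: [0.778, 0.629, -0.0, -0.0]
wrist_force: [0.0, -0.5, 0.1]
grip_width: 0.0
gripper_force: 0.0
```

Call:
jog_arm:
  rows:
    - [[0,0,0],[0,0,0.1],0]
    - [[0,0,0],[0,0,0.1],0]
    - [[0,0,0],[0,0,0],0]

```text
t: 7.32
tcp_pos: [0.5701, 0.0366, 0.1864]
eef_rot: [0.778, 0.629, 0.0, 0.0]
wrist_force: [-0.5, 0.6, 0.3]
grip_width: 0.004
gripper_force: 0.5
```

Call:
jog_arm:
  rows:
    - [[0,0,0],[0,0,0.1],0]
    - [[0,0,0],[0,0,0.1],0]
    - [[0,0,0],[0,0,0],0]

```text
t: 7.57
tcp_pos: [0.5702, 0.037, 0.185]
eef_rot: [0.778, 0.629, 0.001, 0.0]
wrist_force: [-2.4, 2.2, 6.2]
grip_width: 0.001
gripper_force: 2.8
```

Contact is at reading z≈0.1865. Now I'll follow the plate's arc to the first click.

Call:
jog_arm:
  rows:
    - [[0,0,0],[0.08,0,0.2],0]
    - [[0,0,0],[0.08,0,0.2],0]
    - [[0,0,0],[0.08,0,0.2],0]
    - [[0,0,0],[0.08,0,0.2],0]
    - [[0,0,0],[0,0,0],0]

```text
t: 7.98
tcp_pos: [0.571, 0.0401, 0.1776]
eef_rot: [0.778, 0.629, 0.001, 0.001]
wrist_force: [-2.1, 2.1, 10.6]
grip_width: -0.001
gripper_force: 5.0
```

Call:
jog_arm:
  rows:
    - [[0,0,0],[0.08,0,0.2],0]
    - [[0,0,0],[0.08,0,0.2],0]
    - [[0,0,0],[0.08,0,0.2],0]
    - [[0,0,0],[0,0,0],0]

```text
t: 8.32
tcp_pos: [0.5715, 0.0424, 0.1717]
eef_rot: [0.778, 0.629, 0.001, 0.001]
wrist_force: [-3.2, 1.0, 11.2]
grip_width: 0.0
gripper_force: 5.0
```

Call:
jog_arm:
  rows:
    - [[0,0,0],[0.07,0,0.2],0]
    - [[0,0,0],[0.07,0,0.2],0]
    - [[0,0,0],[0.06,0,0.2],0]
    - [[0,0,0],[0,0,0],0]

```text
t: 8.65
tcp_pos: [0.572, 0.0444, 0.1655]
eef_rot: [0.778, 0.629, 0.001, 0.0]
wrist_force: [-2.5, 0.3, 11.1]
grip_width: -0.002
gripper_force: 5.0
```

```bash
python3 -c "
from h import *
st()
import cv2
d=bot.get_image('side');cv2.imwrite('pics/i.png',cv2.resize(d['color'][140:210,305:375,::-1],(560,560),interpolation=2))"
```

```text
8.65 [0.572  0.0444 0.1655] axes x [0.209 0.978 0.001] z [ 0.002  0.    -1.   ] F [-2.46  0.32 11.06] grip -0.0
```

View pics/i.png

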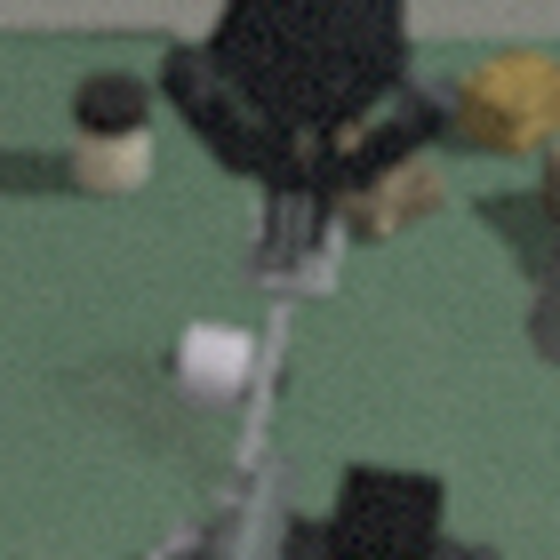

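The picture shows the fingertips at (295,245) on the plate, with the idler at (215,362) clear. I'll continue along the arc.

Call:
jog_arm:
  rows:
    - [[0,0,0],[0.06,0,0.2],0]
    - [[0,0,0],[0.06,0,0.2],0]
    - [[0,0,0],[0.06,0,0.2],0]
    - [[0,0,0],[0,0,0],0]

```text
t: 9.03
tcp_pos: [0.5724, 0.0461, 0.1598]
eef_rot: [0.778, 0.629, 0.001, 0.001]
wrist_force: [-3.8, 1.5, 10.6]
grip_width: -0.0
gripper_force: 5.5
```

Call:
jog_arm:
  rows:
    - [[0,0,0],[0.06,0,0.2],0]
    - [[0,0,0],[0.06,0,0.2],0]
    - [[0,0,0],[0.05,0,0.2],0]
    - [[0,0,0],[0,0,0],0]

```text
t: 9.37
tcp_pos: [0.5726, 0.0477, 0.1534]
eef_rot: [0.778, 0.629, 0.001, 0.0]
wrist_force: [-1.6, 1.6, 6.9]
grip_width: -0.0
gripper_force: 3.3
```

Call:
jog_arm:
  rows:
    - [[0,0,0],[0.05,0,0.2],0]
    - [[0,0,0],[0.05,0,0.2],0]
    - [[0,0,0],[0,0,0],0]

```text
t: 9.62
tcp_pos: [0.5729, 0.0487, 0.1495]
eef_rot: [0.778, 0.629, 0.001, 0.001]
wrist_force: [-3.8, 0.1, 10.8]
grip_width: 0.002
gripper_force: 5.3
```

Call:
jog_arm:
  rows:
    - [[0,0,0],[0.05,0,0.2],0]
    - [[0,0,0],[0.05,0,0.2],0]
    - [[0,0,0],[0,0,0],0]

```text
t: 9.87
tcp_pos: [0.5731, 0.0495, 0.1457]
eef_rot: [0.778, 0.629, 0.001, 0.001]
wrist_force: [-3.8, 0.3, 11.8]
grip_width: 0.001
gripper_force: 5.9
```

Call:
jog_arm:
  rows:
    - [[0,0,0],[0.04,0,0.2],0]
    - [[0,0,0],[0.04,0,0.2],0]
    - [[0,0,0],[0,0,0],0]

```text
t: 10.12
tcp_pos: [0.5732, 0.0502, 0.1418]
eef_rot: [0.778, 0.629, 0.001, 0.001]
wrist_force: [-4.3, 0.3, 12.2]
grip_width: -0.001
gripper_force: 5.9
```

Call:
jog_arm:
  rows:
    - [[0,0,0],[0.03,0,0.15],0]
    - [[0,0,0],[0.03,0,0.15],0]
    - [[0,0,0],[0,0,0],0]

```text
t: 10.37
tcp_pos: [0.5734, 0.0507, 0.1388]
eef_rot: [0.778, 0.629, 0.001, 0.001]
wrist_force: [-3.7, -1.3, 11.9]
grip_width: -0.0
gripper_force: 5.9
```

Call:
jog_arm:
  rows:
    - [[0,0,0],[0.02,0,0.15],0]
    - [[0,0,0],[0,0,0],0]

```text
t: 10.53
tcp_pos: [0.5733, 0.0509, 0.137]
eef_rot: [0.778, 0.629, 0.001, 0.001]
wrist_force: [-1.9, -0.2, 6.8]
grip_width: 0.001
gripper_force: 3.5
```

Call:
jog_arm:
  rows:
    - [[0,0,0],[0.02,0,0.15],0]
    - [[0,0,0],[0,0,0],0]

```text
t: 10.7
tcp_pos: [0.5734, 0.0512, 0.1352]
eef_rot: [0.778, 0.629, 0.001, 0.001]
wrist_force: [-2.5, 0.3, 8.1]
grip_width: 0.005
gripper_force: 4.2
```

Call:
jog_arm:
  rows:
    - [[0,0,0],[0.02,0,0.15],0]
    - [[0,0,0],[0,0,0],0]

```text
t: 10.87
tcp_pos: [0.5734, 0.0514, 0.1337]
eef_rot: [0.778, 0.629, 0.001, 0.0]
wrist_force: [-1.4, 0.1, 8.1]
grip_width: -0.004
gripper_force: 4.2
```

Call:
jog_arm:
  rows:
    - [[0,0,0],[0.02,0,0.15],0]
    - [[0,0,0],[0,0,0],0]

```text
t: 11.03
tcp_pos: [0.5735, 0.0516, 0.1323]
eef_rot: [0.778, 0.629, 0.001, 0.001]
wrist_force: [-3.8, -0.4, 8.5]
grip_width: -0.002
gripper_force: 4.3
```

The third click was felt at z≈0.137. Now I'll search for the stop.

Call:
jog_arm:
  rows:
    - [[0,0,0],[0.02,0,0.1],0]
    - [[0,0,0],[0,0,0],0]

```text
t: 11.2
tcp_pos: [0.5735, 0.0517, 0.1313]
eef_rot: [0.778, 0.629, 0.0, 0.001]
wrist_force: [-2.3, -0.7, 7.6]
grip_width: 0.004
gripper_force: 4.3
```

Call:
jog_arm:
  rows:
    - [[0,0,0],[0.01,0,0.1],0]
    - [[0,0,0],[0,0,0],0]

```text
t: 11.37
tcp_pos: [0.5735, 0.0518, 0.1303]
eef_rot: [0.778, 0.629, 0.0, 0.001]
wrist_force: [-3.0, -0.8, 9.1]
grip_width: -0.006
gripper_force: 4.3
```

Call:
jog_arm:
  rows:
    - [[0,0,0],[0.01,0,0.1],0]
    - [[0,0,0],[0,0,0],0]

```text
t: 11.53
tcp_pos: [0.5735, 0.0519, 0.1293]
eef_rot: [0.778, 0.629, 0.001, 0.001]
wrist_force: [-3.0, -0.3, 8.7]
grip_width: 0.003
gripper_force: 4.4
```

Call:
jog_arm:
  rows:
    - [[0,0,0],[0.01,0,0.1],0]
    - [[0,0,0],[0,0,0],0]

```text
t: 11.7
tcp_pos: [0.5735, 0.052, 0.1283]
eef_rot: [0.778, 0.629, 0.0, 0.001]
wrist_force: [-2.3, -0.1, 9.2]
grip_width: 0.003
gripper_force: 4.4
```

Call:
jog_arm:
  rows:
    - [[0,0,0],[0.01,0,0.1],0]
    - [[0,0,0],[0,0,0],0]

```text
t: 11.87
tcp_pos: [0.5736, 0.0521, 0.1273]
eef_rot: [0.778, 0.629, 0.0, 0.001]
wrist_force: [-2.7, -0.4, 9.6]
grip_width: -0.002
gripper_force: 4.4
```

Call:
jog_arm:
  rows:
    - [[0,0,0],[0.01,0,0.1],0]
    - [[0,0,0],[0,0,0],0]

```text
t: 12.03
tcp_pos: [0.5736, 0.0522, 0.1264]
eef_rot: [0.778, 0.629, 0.0, 0.001]
wrist_force: [-2.0, -0.7, 9.4]
grip_width: 0.004
gripper_force: 4.5
```

Call:
jog_arm:
  rows:
    - [[0,0,0],[0.01,0,0.1],0]
    - [[0,0,0],[0,0,0],0]

```text
t: 12.2
tcp_pos: [0.5736, 0.0522, 0.1254]
eef_rot: [0.778, 0.629, 0.001, 0.001]
wrist_force: [-2.6, -0.2, 9.6]
grip_width: 0.001
gripper_force: 4.5
```

Call:
jog_arm:
  rows:
    - [[0,0,0],[0,0,0.1],0]
    - [[0,0,0],[0,0,0],0]

```text
t: 12.37
tcp_pos: [0.5736, 0.0523, 0.1244]
eef_rot: [0.778, 0.629, 0.001, 0.0]
wrist_force: [-3.8, 0.5, 9.1]
grip_width: -0.001
gripper_force: 4.6
```

Call:
jog_arm:
  rows:
    - [[0,0,0],[0,0,0.1],0]
    - [[0,0,0],[0,0,0],0]

```text
t: 12.53
tcp_pos: [0.5736, 0.0524, 0.1235]
eef_rot: [0.778, 0.629, 0.001, 0.001]
wrist_force: [-3.0, 1.4, 10.1]
grip_width: 0.004
gripper_force: 4.9
```

Call:
jog_arm:
  rows:
    - [[0,0,0],[0,0,0.1],0]
    - [[0,0,0],[0,0,0],0]

```text
t: 12.7
tcp_pos: [0.5737, 0.0524, 0.1227]
eef_rot: [0.778, 0.629, 0.001, 0.001]
wrist_force: [-3.1, 0.6, 11.9]
grip_width: -0.0
gripper_force: 5.6
```

Call:
jog_arm:
  rows:
    - [[0,0,0],[0,0,0.1],0]
    - [[0,0,0],[0,0,0],0]

```text
t: 12.87
tcp_pos: [0.5737, 0.0525, 0.1219]
eef_rot: [0.778, 0.629, 0.001, 0.001]
wrist_force: [-4.2, 1.4, 12.6]
grip_width: -0.002
gripper_force: 6.4
```

The stop was met at about z 0.124 and the force is now rising steadily, about 3.5 N above the spring. I'll let it settle and check.

Call:
jog_arm:
  rows:
    - [[0,0,0],[0,0,0.02],0]
    - [[0,0,0],[0,0,0],0]
    - [[0,0,0],[0,0,0],0]
    - [[0,0,0],[0,0,0],0]
    - [[0,0,0],[0,0,0],0]
    - [[0,0,0],[0,0,0],0]
    - [[0,0,0],[0,0,0],0]
    - [[0,0,0],[0,0,0],0]

```text
t: 13.53
tcp_pos: [0.5737, 0.0525, 0.1219]
eef_rot: [0.778, 0.629, 0.001, 0.001]
wrist_force: [-3.9, 1.1, 13.0]
grip_width: 0.001
gripper_force: 6.5
```

Run:
```python
from h import *
import cv2
st()
d=bot.get_image('side');cv2.imwrite('pics/k.png',cv2.resize(d['color'][140:220,300:380,::-1],(560,560),interpolation=2));st()
```

```text
13.53 [0.5737 0.0525 0.1219] axes x [0.209 0.978 0.   ] z [ 0.002  0.    -1.   ] F [-3.89  1.09 13.03] grip 0.0
13.58 [0.5737 0.0525 0.1219] axes x [0.209 0.978 0.   ] z [ 0.002  0.    -1.   ] F [-4.83  1.11 13.41] grip -0.0
```

View pics/k.png

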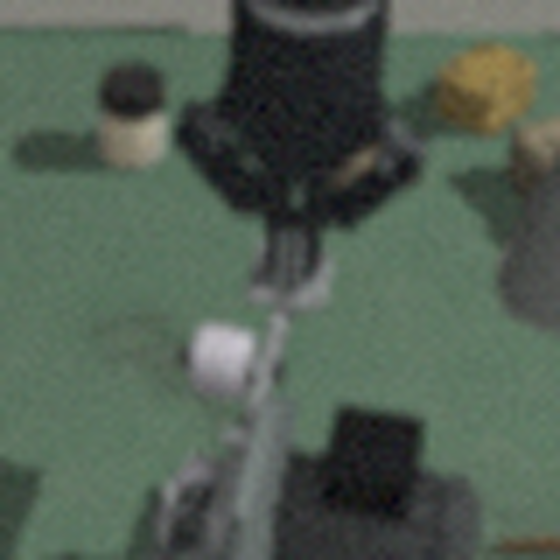

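The picture shows the fingertips at (290,275) on the plate. The arm is level, the idler at (222,358) is clear, and the push holds steady at 13 N. I'm handing it in.

```bash
python3 -c "
from plant import bot
print(bot.finish_job())"
```

```text
the job is handed in; nothing more can be done
None
```

The tensioner arm is past the third click and held on its rubber stop with a steady push of about 13 N on the thumb plate, roughly 3.5 N of it against the stop; I felt the second and third clicks as force drops but not the first, which fell between readings.

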